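# Load the tumbler with sea glass

### The job

Pick up the scoop tray of sea glass by its sloping wooden grip, tip it over its lip so that all six lumps fall into the tumbler's orange bowl, holding the lip low over the mouth, without spilling a single one. Then set the empty tray back on the pan of the scale, square and level as it was, so gently that the delicate pan is never pressed hard, and let go. Leave the other things on the bench as they lie.

Things in the scene. Friction and masses are not known exactly. Their poses are not given: they have to be found in the camera images.
- tray: Open aluminium scoop tray, 140 long (x) x 86 wide x 30 mm high, 0.15 to 0.3 kg. Origin on its underside: back wall's outer face at x = -65, lip at x = +75 mm. x is the pouring direction, z up. Floor 4 mm thick, flat to x = 35 mm, then ramping up at 12 degrees to the lip, where the front is open. Side and back walls 30 mm high. A rigid dark wooden grip plate slopes up from the back wall.
- tray_grip (a point): Place to pinch: mid-thickness of the grip plate, at (-78, 0, 59) mm in the tray's frame, axes as the tray's. The plate leans back, away from the lip, 25 degrees from vertical; 12 mm thick, 46 mm wide (y), about 54 mm long clear of the wall, this point 36 mm up from the wall's top. Pinch it across its thickness, fingers along its slope, firmly (90 N holds it without slipping).
- tray_lip (a point): Middle of the pouring lip, upper side; in the tray's frame at (75, 0, 13) mm. Axes parallel to the tray's.
- scale: Bench scale, base fixed, white with a flat steel pan 150 (x) x 110 (y) x 5 mm on which the tray stands; a small display on its +y side. Origin at the centre of its underside, z up; pan top 30 mm above it when unloaded. At the start the tray's x is along the scale's x within 0.1 rad, its origin within 8 mm of the centre line. See joint pan for the pan's springing.
- pan (a joint): How far the scale's pan is pushed down, m: 0 unloaded, hard stop at 0.006. A spring of 2.5 N per mm carries it; more than 30 N would spoil it. The pan sinks about 1 mm under the tray.
- bowl: Fixed vibratory tumbler: grey foot, orange open bowl flaring upwards, 180 mm across and 125 mm high over the table at the rim (5 mm wall, mouth 170 mm across), inner floor at 39 mm height; small black switch box at the foot on its -x side. Origin at the centre of its underside.
- bowl_mouth (a point): Centre of the bowl's mouth, at rim height (125 mm).
- glass0: Lump of sea glass, opaque green or teal rounded block 22 x 17 x 15 mm, 15 g, lying loose in the tray at the start. Origin at its centre.
- glass1: Lump of sea glass, opaque green or teal rounded block 22 x 17 x 16 mm, 15 g, lying loose in the tray at the start. Origin at its centre.
- glass2: Lump of sea glass, opaque green or teal rounded block 22 x 17 x 17 mm, 15 g, lying loose in the tray at the start. Origin at its centre.
- glass3: Lump of sea glass, opaque green or teal rounded block 22 x 17 x 15 mm, 15 g, lying loose in the tray at the start. Origin at its centre.
- glass4: Lump of sea glass, opaque green or teal rounded block 22 x 17 x 16 mm, 15 g, lying loose in the tray at the start. Origin at its centre.
- glass5: Lump of sea glass, opaque green or teal rounded block 22 x 17 x 17 mm, 15 g, lying loose in the tray at the start. Origin at its centre.
- graver_a: Bystander: graver with a wooden ball handle (34 mm) and steel blade, 122 mm long, lying loose; origin under the ball's centre, blade along x.
- graver_b: Bystander: a second such graver.
- ring_stick: Bystander: tapered steel ring mandrel, 24 mm at its thickest, 250 mm long, lying along its x; origin under the rod, 120 mm from the thick end.
- hammer: Bystander: hammer lying on the table, handle to its -x.
- dish: Bystander: small white plate, 110 mm across, 22 mm high; origin under its centre.
- bench_block: Bystander: loose steel bench block 70 x 70 x 30 mm; origin under its centre.
Things that resemble listed ones, but are neither listed nor needed, are in the scene too. What is shaped like the tray but green is not meant.

How it is judged (in metres and radians):
On the way, in this order (a step that is already met when the one before it is completed fails the run):
1. the tray is lifted clear of the scale (its origin over 60 mm high) with all six lumps still in it (height (world z) of tray above 0.06 m and distance between each of glass0, glass1, glass2, glass3, glass4, glass5 and tray below 0.085 m), for 0.2 s.
2. the tray is tipped by more than 0.6 rad with its lip within 85 mm of the bowl's centre line and less than 70 mm above the rim (angle between tray's own z axis and vertical above 0.6 rad and horizontal distance between tray_lip and bowl_mouth below 0.085 m and height (world z) of tray_lip below 0.195 m), for 0.2 s.
3. all six lumps lie in the bowl (horizontal distance between each of glass0, glass1, glass2, glass3, glass4, glass5 and bowl below 0.085 m and height (world z) of glass0 between 0.034 and 0.12 m and height (world z) of glass1 between 0.034 and 0.12 m and height (world z) of glass2 between 0.034 and 0.12 m and height (world z) of glass3 between 0.034 and 0.12 m and height (world z) of glass4 between 0.034 and 0.12 m and height (world z) of glass5 between 0.034 and 0.12 m), for 0.2 s.
At the end, for the whole second after the job is handed in: All six lumps lie still in the bowl (within 85 mm of its centre line, 34 to 120 mm high); the tray stands still and released on the scale's pan, level within 0.08 rad, its origin within 25 mm of the scale's centre line and its x in line with the scale's within 0.25 rad (all of step 3 and linear speed of each of glass0, glass1, glass2, glass3, glass4, glass5 below 0.03 m/s and horizontal distance between tray and scale below 0.025 m and angle between tray's own z axis and vertical below 0.08 rad and angle between the x axis of tray and the x axis of scale, either way round below 0.25 rad and z of tray in the frame of scale between 0.025 and 0.036 m and linear speed of tray below 0.02 m/s); the robot touches nothing.
It fails at once if a lump is spilled (its centre below 25 mm height) (height (world z) of any of glass0, glass1, glass2, glass3, glass4, glass5 below 0.025 m).
It fails at once if the tray is banged or pressed onto the scale with more than 30 N (contact force between tray and scale above 30 N).
It fails at once if another thing on the bench is moved by more than 20 mm (distance of any of graver_a, graver_b, ring_stick, hammer, dish, bench_block from where it was at the start of the episode above 0.02 m).
It also fails if it takes over 51 s, if anything falls off the work surface, if the arm or the gripper's body presses on something with over 40 N, if the wrist force passes 120 N, or if a joint passes its speed limit or range.

### The arm

A 6-joint arm with a two-finger parallel gripper is mounted at the origin on the work surface. World frame = base frame: x ahead of the robot, y to its left, z up, the work surface at z = 0. Lengths are in m, angles in degrees, forces in N, time in s.
With the tool pointing down it reaches from about 0.275 to 1 m from the base axis. Payload 8.4 kg.
Tool frame: the origin (TCP) lies at the centre of the arm's flange, where the gripper is bolted on; the fingertips stand 173 mm ahead of it and the grasp point (between the pads) lies 155 mm ahead of it; z points along the fingers, y is the line along which they close (so a half turn about z gives the same grasp; the last joint's range is limited). The gripper opens to 85 mm and grips with 20 to 120 N. Pads are 22 mm wide; open, the fingers measure 114 mm over their backs; the gripper's body (76 mm by 85 mm) begins 54 mm behind the grasp point. The pads swing forward as they close: fully open they stand 13 mm farther back than shut.
Start: joints at [-70.21, 20.225, 93.587, -0, 66.188, -0.138], TCP at [0.213, -0.588, 0.405] pointing down, gripper open.
Joint ranges: [-150.9, 150.9], [-52.94, 120.26], [3.33, 152.33], [-74.26, 254.26], [0, 154.13], [-172.89, 172.89]. Speed limits (degrees/s): [127.2, 127.2, 159.86, 180, 180, 180].

### API

Orientations are given as a 3x3 rotation matrix whose columns are the frame's x, y, z axes.
In Python, from workcell import robot gives the robot as it stands.
- The arm moves only by the tool jog_arm, never from a script. Its argument "increments" is a list of rows, each a list of 2 entries, a list of its own where there are three numbers: the shift along the world's x, y, z in m, then the turn, a rotation vector about the world's x, y, z in rad. A call has 1 to 10 rows; each row shifts and turns the commanded pose from where the row before left it; what a row does not reach is not made up. A row lasts 1/10 s, in which the tool goes at most 50 mm and 8.59 degrees, less where a joint would pass 70% of its speed; a pose out of reach is approached as far as the arm can. A call with a gripper value outside its range is refused whole. "jaw" is the opening, from 0 (shut) to 1 (fully open), set as the call begins (left out, the last holds). The fingers move at their own pace and stop on an object; "newtons" is the grip in N (left out, the last holds). Time passes only in rows, so rows that do not move let the fingers close. It gives the time, the measured TCP pose, the force, the opening and the grip force at its end, in the units of the state.
- robot.get_state(): the state, without advancing time (a new reading comes with each control period).
- robot.get_image(name): name is "scene" or "top" or "wrist"; returns a dict with "image" (384x512x3 uint8, blue, green, red), "z_map" (384x512 float32, m along the optical axis (not along the pixel's ray), 0 where there is no reading), "camera_matrix" (3x3 intrinsics, pixels), "k1" (the pictures are not rectified: a ray, as slopes to the right and down, at radius r is drawn at 1 + k1 r^2 times it, then the intrinsics apply), "rvec" (rotation vector, rad) and "tvec" (3), from world to camera coordinates, as OpenCV has them; the wrist camera has in their place "tool_from_camera" (4x4, takes a point from camera to tool coordinates, whose origin is the TCP and whose axes are the flange's). Camera axes: x right, y down, z forward; pixel columns grow to the right and rows downward; lengths in m; the calibration is good to about 2 mm. A picture is of the moment at which its call begins: read the wrist's pose just before it.
- robot.close_job(): hands the job in; it is judged then, once.
The state is a dict: "time_s": time; "q": joint angles; "joint_velocities": joint speeds; "tau": joint torques, N m; "ee_pos": TCP position; "tool_rot": TCP orientation; "wrist_force": force on the tool from outside, world axes, zero at the start; "torque": the same for the moment, N m; "grip_width": finger opening in m; "grasp_force": force on a finger pad.
Only numpy, scipy, OpenCV 4.12 (cv2) and the standard library are available. Lean on these libraries where they do the work, as an engineer would, in place of code of your own. Each camera call takes 0.05 s, during which the arm holds its last target. There are 200 camera calls.

## Working session

There is one attempt and no reset: what is moved stays moved. The work goes in short steps, Python scripts to look and compute and a tool call to move; the robot and the scene stay as the last step left them, time stands still between calls to the robot, and variables do not carry over. Pictures are saved under pics/ and viewed, at most 10 in all, crops included, and the job is handed in when it is done.

Besides the shell and the picture viewer there is one more tool, called after ">>>" by a JSON object that holds its "fn" and its "kwargs", one argument or row to a line. jog_arm: Moves the arm, as the interface text tells. Its arguments: {"type":"object","properties":{"increments":{"type":"array","items":{"type":"array"}},"jaw":{"type":"number"},"newtons":{"type":"number"}},"required":["increments"]}

```bash
mkdir -p pics
cat > h.py <<'E'
import numpy as np, cv2
from workcell import robot
def grab(n):
    s=robot.get_state(); d=robot.get_image(n); d['s']=s
    return d
def cloud(d):
    K=d['camera_matrix'];h,w=d['z_map'].shape
    u,v=np.meshgrid(np.arange(w),np.arange(h))
    p=np.stack([u,v],-1).reshape(-1,1,2).astype(float)
    n=cv2.undistortPoints(p,K,np.array([d['k1'],0,0,0.])).reshape(h,w,2)
    z=d['z_map']; c=np.dstack([n*z[...,None],z])
    if 'rvec' in d:
        R=cv2.Rodrigues(np.array(d['rvec'],float))[0]; return (c-np.array(d['tvec']).ravel())@R
    T=np.array(d['tool_from_camera']); c=c@T[:3,:3].T+T[:3,3]
    return c@np.array(d['s']['tool_rot']).T+np.array(d['s']['ee_pos'])
E
python3 - <<'E'
from h import *
for n in ['top','scene']:
    d=grab(n); np.savez(n+'.npz',c=cloud(d),im=d['image'],z=d['z_map']); cv2.imwrite(f'pics/{n}0.png',d['image'])
print(robot.get_state())
E
```

```text
{'time_s': 0.1, 'q': array([-7.02113203e+01,  2.02577233e+01,  9.36242729e+01,  3.64049151e-04,
        6.61904510e+01, -1.37949574e-01]), 'joint_velocities': array([ 0.0352601 , -0.11323097, -0.21617393,  0.01165235,  0.06350597,
        0.05627003]), 'tau': array([ 2.56297229e-03, -6.06354547e+01, -3.42822325e+01,  2.93695230e-04,
        3.81201535e-03,  2.74489065e-05]), 'ee_pos': array([ 0.2129334 , -0.58737857,  0.40404935]), 'tool_rot': array([[ 9.40130705e-01,  3.40813847e-01, -4.22609082e-04],
       [ 3.40814109e-01, -9.40129950e-01,  1.19174044e-03],
       [ 8.85418812e-06, -1.26442292e-03, -9.99999201e-01]]), 'wrist_force': array([-0.21096733, -0.80236218, -0.19065872]), 'torque': array([-0.02171081, -0.01618899, -0.04530023]), 'grasp_force': 0.0, 'grip_width': 0.08510557827477101}
```

View pics/top0.png

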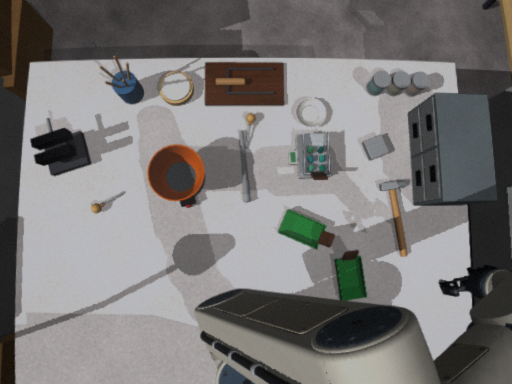

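View pics/scene0.png

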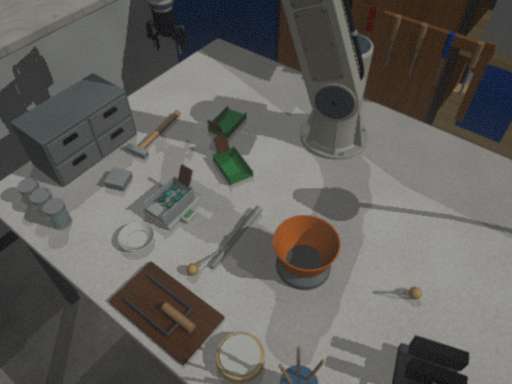

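The aluminium tray with six lumps is at top (315,155), with its grip at (320,176). The other tray shapes, at (302,228) and (350,277), are green and so not meant. The bowl is at (177,172). Next I'll take a crop and measure.

Run:
```python
from h import *
D=np.load('top.npz');c=D['c'];im=D['im']
cv2.imwrite('pics/crop.png',cv2.resize(im[110:200,265:375],None,fx=7,fy=6.5,interpolation=cv2.INTER_CUBIC)[:600,:800])
for u,v in [(320,176),(302,240),(177,172),(100,240),(293,157),(246,180),(250,118)]: print(u,v,c[v,u].round(3))
# bowl rim: orange points at z 0.117-0.13
S=np.load('scene.npz')
def rim(c,im,ctr,r):
    hsv=cv2.cvtColor(im,cv2.COLOR_BGR2HSV)
    m=(hsv[...,0]<15)&(hsv[...,1]>130)&(abs(c[...,2]-.124)<.006)
    p=c[m];p=p[np.linalg.norm(p[:,:2]-ctr,axis=1)<r];
    A=np.c_[2*p[:,:2],np.ones(len(p))];s=np.linalg.lstsq(A,(p[:,:2]**2).sum(1),rcond=None)[0]
    return len(p),s[:2],np.sqrt(s[2]+s[:2]@s[:2]),p[:,2].max()
ctr=c[172,177,:2]
print(rim(c,im,ctr,.12),rim(S['c'],S['im'],ctr,.12))
# tray & grip from top: all points above .045 around tray
t=c[155,315,:2];print('t',c[155,315])
for nm,C,I in [('top',c,im),('scene',S['c'],S['im'])]:
    near=np.linalg.norm(C[...,:2]-t,axis=-1)<.13
    hsv=cv2.cvtColor(I,cv2.COLOR_BGR2HSV)
    g=near&(C[...,2]>.066)&(C[...,2]<.14)
    p=C[g];print(nm,'grip',len(p),p.mean(0),p.min(0),p.max(0))
    w=near&(C[...,2]>.052)&(C[...,2]<.064)
    p=C[w];r=cv2.minAreaRect(p[:,:2].astype(np.float32)*1000);print('walls',len(p),r)
```

```text
320 176 [ 0.519 -0.237  0.107]
302 240 [ 0.315 -0.192  0.004]
177 172 [0.546 0.229 0.032]
100 240 [ 0.318  0.498 -0.002]
293 157 [ 0.599 -0.165  0.016]
246 180 [ 0.52  -0.003  0.016]
250 118 [ 0.733 -0.018  0.029]
(312, array([0.53083158, 0.21645494]), np.float64(0.08565297961568237), np.float64(0.1288966360038864)) (397, array([0.53417164, 0.21544335]), np.float64(0.08581632423908042), np.float64(0.1283454069531931))
t [ 0.60278543 -0.23892255  0.03044321]
top grip 107 [ 0.52092165 -0.2365884   0.09636183] [ 0.50943093 -0.26060538  0.0662248 ] [ 0.53841787 -0.21528563  0.11240853]
walls 114 ((604.4739990234375, -238.0104522705078), (140.9241943359375, 88.19912719726562), 0.4709715247154236)
scene grip 197 [ 0.5263882  -0.23768275  0.08973894] [ 0.5093672  -0.26406827  0.06600871] [ 0.54153175 -0.21486325  0.11220716]
walls 203 ((602.0677490234375, -239.24026489257812), (148.95738220214844, 93.10452270507812), 1.4176416397094727)
```

View pics/crop.png

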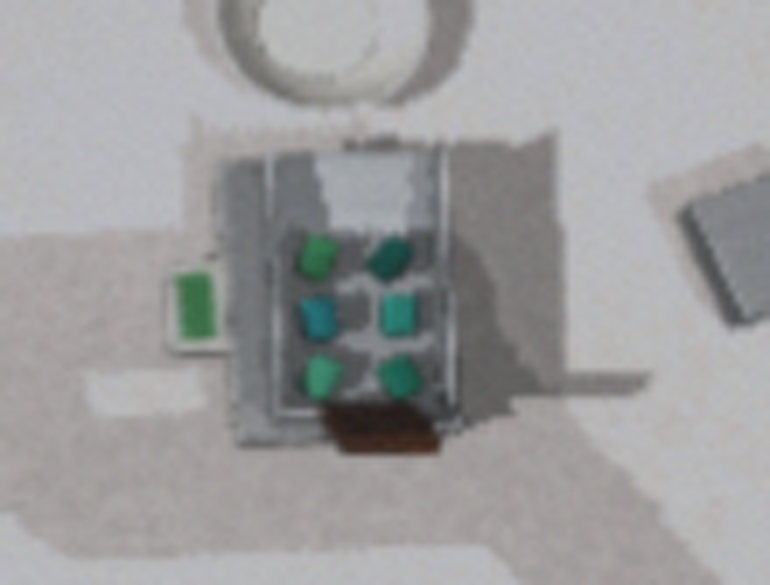

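The crop confirms it: aluminium tray with six green and teal lumps, dark grip towards the robot, lip away (+x), standing on the scale with its display at +y. I'll move to a pregrasp and refine with the wrist camera.

```bash
cat >> h.py <<'E'
from scipy.spatial.transform import Rotation as Ro
def Rg(yaw=0,tip=0):
    "tool rot for tray yaw (deg) and tip (deg, lip down positive)"
    a=np.radians(25); T=np.array([[0,np.cos(a),np.sin(a)],[1,0,0],[0,np.sin(a),-np.cos(a)]])
    return Ro.from_euler('ZY',[yaw,tip],degrees=True).as_matrix()@T
def plan(p,R,s=None):
    s=s or robot.get_state()
    d=np.array(p)-s['ee_pos']; w=Ro.from_matrix(R@np.array(s['tool_rot']).T).as_rotvec()
    return d.round(4),w.round(4)
E
python3 - <<'E'
from h import *
d,w=plan([.413,-.238,.319],Rg()); print(d,w,d/14,w/14)
E
```

```text
[ 0.2001  0.3494 -0.085 ] [-0.2674 -0.3813  1.2024] [ 0.01429286  0.02495714 -0.00607143] [-0.0191     -0.02723571  0.08588571]
```

>>> {"fn": "jog_arm", "kwargs": {
  "increments": [
    [[0.0143,0.025,-0.006],[-0.0191,-0.0272,0.0859]],
    [[0.0143,0.025,-0.006],[-0.0191,-0.0272,0.0859]],
    [[0.0143,0.025,-0.006],[-0.0191,-0.0272,0.0859]],
    [[0.0143,0.025,-0.006],[-0.0191,-0.0272,0.0859]],
    [[0.0143,0.025,-0.006],[-0.0191,-0.0272,0.0859]],
    [[0.0143,0.025,-0.006],[-0.0191,-0.0272,0.0859]],
    [[0.0143,0.025,-0.006],[-0.0191,-0.0272,0.0859]]
  ]
}}

```text
time_s: 0.8
ee_pos: [0.3134, -0.4114, 0.3623]
tool_rot: [[0.57, 0.792, 0.217], [0.819, -0.57, -0.069], [0.069, 0.217, -0.974]]
wrist_force: [0.7, -0.5, -0.6]
grip_width: 0.0855
grasp_force: 0.0
```

>>> {"fn": "jog_arm", "kwargs": {
  "increments": [
    [[0.0143,0.025,-0.006],[-0.0191,-0.0272,0.0859]],
    [[0.0143,0.025,-0.006],[-0.0191,-0.0272,0.0859]],
    [[0.0143,0.025,-0.006],[-0.0191,-0.0272,0.0859]],
    [[0.0143,0.025,-0.006],[-0.0191,-0.0272,0.0859]],
    [[0.0143,0.025,-0.006],[-0.0191,-0.0272,0.0859]],
    [[0.0143,0.025,-0.006],[-0.0191,-0.0272,0.0859]],
    [[0.0143,0.025,-0.006],[-0.0191,-0.0272,0.0859]],
    [[0,0,0],[0,0,0]],
    [[0,0,0],[0,0,0]]
  ]
}}

```text
time_s: 1.7
ee_pos: [0.4133, -0.2372, 0.3205]
tool_rot: [[-0.001, 0.906, 0.423], [1.0, 0.001, 0.0], [0.0, 0.423, -0.906]]
wrist_force: [-0.0, -1.1, -0.8]
grip_width: 0.085
grasp_force: 0.0
```

Run:
```python
from h import *
d=grab('wrist');c=cloud(d);im=d['image'];s=d['s'];cv2.imwrite('pics/w1.png',im);np.savez('w1.npz',c=c,im=im)
print(s['time_s'],s['ee_pos'],plan([.413,-.238,.319],Rg(),s),s['q'],s['wrist_force'])
top=grab('top');C2=cloud(top)
for nm,c in [('w',c),('t',C2)]:
    if nm=='w': np.savez('w1.npz',c=c,im=im)
    near=(abs(c[...,1]+.238)<.075)&(c[...,0]>.49)&(c[...,0]<.70)
    g=near&(c[...,2]>.07)&(c[...,2]<.115)&(c[...,0]<.56)
    p=c[g]
    if len(p)>20:
        q=p-p.mean(0);n=np.linalg.svd(q,full_matrices=False)[2][2];print(nm,'grip',len(p),p.mean(0),p.min(0),p.max(0),'n',n*np.sign(n[0]))
    p=c[near&(c[...,2]>.05)&(c[...,2]<.064)];r=cv2.minAreaRect(p[:,:2].astype(np.float32)*1000);print('walls',len(p),r,np.median(p[:,2]))
```

```text
1.7 [ 0.41325104 -0.23716141  0.32045396] (array([-0.0003, -0.0008, -0.0015]), array([-0.0001,  0.0001, -0.0006])) [-34.97682482   9.60314547 123.46016472  29.67018869  29.34340098
 -58.81715646] [-0.01540508 -1.06099535 -0.84340735]
w grip 997 [ 0.51499146 -0.23558414  0.10446047] [ 0.50813599 -0.26320737  0.07015824] [ 0.53596106 -0.21724199  0.11056147] n [0.90533063 0.0026681  0.42469911]
walls 1609 ((602.022705078125, -239.6431884765625), (145.2842559814453, 86.26051330566406), 0.37618288397789) 0.05718850324963842
t grip 87 [ 0.52098025 -0.23332067  0.09607016] [ 0.50964513 -0.25497156  0.0713579 ] [ 0.53416584 -0.21512852  0.10929945] n [0.83714777 0.04030287 0.54548996]
walls 119 ((605.0264282226562, -238.14669799804688), (142.9186553955078, 87.75289154052734), 0.7296069264411926) 0.05543221290082377
```

View pics/w1.png

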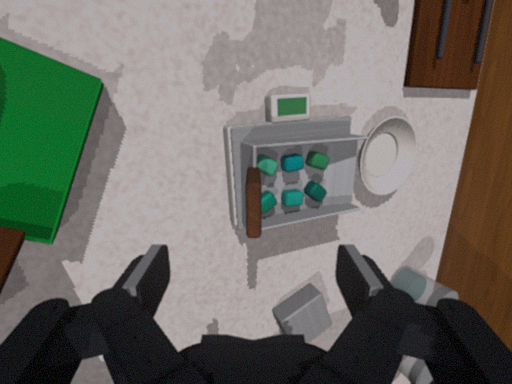

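The wrist view shows the grip plate edge-on at (254,200), the lumps at (255-325,155-200) and the dish past the lip at (388,155). I still need a tighter yaw and centre.

Run:
```python
from h import *
c=np.load('w1.npz')['c'];p=c.reshape(-1,3)
w=p[(abs(p[:,2]-.0575)<.004)&(p[:,0]>.55)&(p[:,0]<.66)]
for s,a in [('-',w[(w[:,1]<-.265)&(w[:,1]>-.30)]),('+',w[(w[:,1]>-.215)&(w[:,1]<-.17)])]:
    if len(a)>10: f=np.polyfit(a[:,0],a[:,1],1);print('side',s,len(a),f,np.polyval(f,.6),'yaw',np.degrees(np.arctan(f[0])),a[:,2].mean())
b=p[(abs(p[:,2]-.0575)<.004)&(p[:,0]>.52)&(p[:,0]<.546)&(abs(p[:,1]+.238)<.045)]
print('back',len(b),np.percentile(b[:,0],[2,50,98]))
g=p[(p[:,2]>.105)&(p[:,2]<.115)&(p[:,0]>.49)&(p[:,0]<.53)&(abs(p[:,1]+.238)<.035)]
r=cv2.minAreaRect(g[:,:2].astype(np.float32)*1000);print('griptop',len(g),r,g[:,2].mean(), 'fit',np.polyfit(g[:,1],g[:,0],1))
yb=np.linspace(-.265,-.215,9);print([(round(y,3),g[abs(g[:,1]-y)<.004][:,0].mean().round(4)) for y in yb if (abs(g[:,1]-y)<.004).any()])
# grip upper front face centre
pan=p[(abs(p[:,2]-.029)<.004)&(abs(p[:,1]+.238)<.075)&(p[:,0]>.50)&(p[:,0]<.70)]
print('pan',len(pan),pan.min(0),pan.max(0))
```

```text
side - 414 [ 0.00957628 -0.2861166 ] -0.28037082745794534 yaw 0.5486639241499106 0.05783065299409478
side + 355 [-1.56698842e-04 -1.97990791e-01] -0.1980848104322238 yaw -0.00897818221179134 0.05870725161124378
back 193 [0.53263971 0.53694574 0.54548251]
griptop 760 ((513.8048095703125, -240.05870056152344), (11.034096717834473, 45.4414176940918), 0.4694964289665222) 0.10799132637830539 fit [-0.00335417  0.51304765]
[(np.float64(-0.265), np.float64(0.5142)), (np.float64(-0.259), np.float64(0.5141)), (np.float64(-0.252), np.float64(0.5138)), (np.float64(-0.246), np.float64(0.5138)), (np.float64(-0.24), np.float64(0.5138)), (np.float64(-0.234), np.float64(0.5137)), (np.float64(-0.228), np.float64(0.5136)), (np.float64(-0.221), np.float64(0.514)), (np.float64(-0.215), np.float64(0.515))]
pan 2989 [ 0.52656619 -0.29289674  0.02534017] [ 0.6762316  -0.17675759  0.0329993 ]
```

>>> {"fn": "jog_arm", "kwargs": {
  "increments": [
    [[0.0042,-0.0002,-0.0091],[0,0,0]],
    [[0.0042,-0.0002,-0.0091],[0,0,0]],
    [[0.0042,-0.0002,-0.0091],[0,0,0]],
    [[0.0042,-0.0002,-0.0091],[0,0,0]],
    [[0.0042,-0.0003,-0.0091],[0,0,0]],
    [[0.0042,-0.0003,-0.0091],[0,0,0]],
    [[0.0042,-0.0003,-0.0091],[0,0,0]],
    [[0.0042,-0.0003,-0.0091],[0,0,0]],
    [[0.0042,-0.0003,-0.0091],[0,0,0]],
    [[0.0042,0,-0.0091],[0,0,0]]
  ]
}}

```text
time_s: 2.8
ee_pos: [0.4556, -0.2399, 0.2289]
tool_rot: [[-0.0, 0.906, 0.423], [1.0, 0.0, -0.0], [-0.0, 0.423, -0.906]]
wrist_force: [0.3, -0.5, -0.9]
grip_width: 0.0854
grasp_force: 0.0
```

>>> {"fn": "jog_arm", "kwargs": {
  "increments": [
    [[0,0,0],[0,0,0]],
    [[0,0,0],[0,0,0]]
  ]
}}

```text
time_s: 3.0
ee_pos: [0.4552, -0.2398, 0.2294]
tool_rot: [[-0.0, 0.906, 0.423], [1.0, 0.0, 0.0], [0.0, 0.423, -0.906]]
wrist_force: [0.3, -0.7, -0.9]
grip_width: 0.0855
grasp_force: 0.0
```

Run:
```python
from h import *
s=robot.get_state();print(s['ee_pos'],s['wrist_force'],plan([.4557,-.2395,.229],Rg(),s))
d=grab('wrist');c=cloud(d);p=c.reshape(-1,3)
g=p[(p[:,2]>.102)&(p[:,2]<.116)&(p[:,0]>.49)&(p[:,0]<.53)&(abs(p[:,1]+.238)<.035)]
if len(g): print(len(g),cv2.minAreaRect(g[:,:2].astype(np.float32)*1000),g[:,2].mean())
cv2.imwrite('pics/w2.png',d['image'])
```

```text
[ 0.45523525 -0.23979814  0.22938788] [ 0.33076018 -0.72104325 -0.89392518] (array([ 0.0005,  0.0003, -0.0004]), array([-0.    ,  0.0003, -0.0002]))
2519 ((515.4254760742188, -240.07159423828125), (13.339963912963867, 45.89667892456055), 0.3145744800567627) 0.10764755663192253
```

View pics/w2.png

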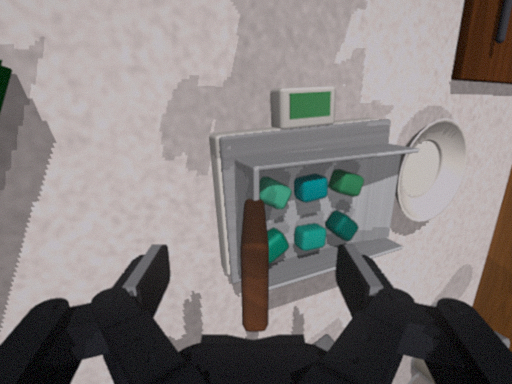

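The plate (255,265) sits midway between the fingers (155 and 352). Closing gently, then firmly.

>>> {"fn": "jog_arm", "kwargs": {
  "increments": [
    [[0,0,0],[0,0,0]],
    [[0,0,0],[0,0,0]],
    [[0,0,0],[0,0,0]],
    [[0,0,0],[0,0,0]],
    [[0,0,0],[0,0,0]],
    [[0,0,0],[0,0,0]],
    [[0,0,0],[0,0,0]],
    [[0,0,0],[0,0,0]]
  ],
  "jaw": 0,
  "newtons": 20
}}

```text
time_s: 3.85
ee_pos: [0.4553, -0.2399, 0.2297]
tool_rot: [[-0.0, 0.906, 0.424], [1.0, 0.0, -0.0], [-0.0, 0.424, -0.906]]
wrist_force: [-0.1, -0.3, 1.1]
grip_width: 0.0117
grasp_force: 26.5
```

>>> {"fn": "jog_arm", "kwargs": {
  "increments": [
    [[0,0,0],[0,0,0]],
    [[0,0,0],[0,0,0]],
    [[0,0,0],[0,0,0]],
    [[0,0,0],[0,0,0]]
  ],
  "newtons": 100
}}

```text
time_s: 4.25
ee_pos: [0.4552, -0.2399, 0.2297]
tool_rot: [[-0.0, 0.906, 0.423], [1.0, 0.0, -0.0], [-0.0, 0.423, -0.906]]
wrist_force: [-0.6, 0.3, 1.1]
grip_width: 0.011
grasp_force: 97.2
```

Gripped at 97 N with an 11 mm opening. Lift gently.

>>> {"fn": "jog_arm", "kwargs": {
  "increments": [
    [[0,0,0.001],[0,0,0]],
    [[0,0,0.002],[0,0,0]],
    [[0,0,0.004],[0,0,0]],
    [[0,0,0.007],[0,0,0]],
    [[0,0,0.01],[0,0,0]],
    [[0,0,0.013],[0,0,0]],
    [[0,0,0.015],[0,0,0]],
    [[0,0,0.015],[0,0,0]],
    [[0,0,0.01],[0,0,0]],
    [[0,0,0.005],[0,0,0]]
  ]
}}

```text
time_s: 5.25
ee_pos: [0.4552, -0.2398, 0.3125]
tool_rot: [[-0.0, 0.906, 0.424], [1.0, 0.001, -0.001], [-0.001, 0.424, -0.906]]
wrist_force: [-0.4, -0.8, -3.4]
grip_width: 0.0111
grasp_force: 97.5
```

Run:
```python
from h import *
from scipy.optimize import least_squares
s=robot.get_state();print(s['time_s'],s['ee_pos'],s['wrist_force'],s['torque'],s['q'])
data=[([-70.2113,20.2577,93.6243,0,66.1905,-.138],[.21293,-.58738,.40405]),
([-34.9768,9.60315,123.46016,29.67019,29.3434,-58.81716],[.41325,-.23716,.32045]),
(list(s['q']),list(s['ee_pos']))]
Rs=[Ro.from_matrix([[.94013,.34081,0],[.34081,-.94013,0.00119],[0,-.00126,-1]]).as_matrix(),Rg(),np.array(s['tool_rot'])]
def R_(q,s4,c):
    E=lambda a,x:Ro.from_euler(a,x,degrees=True)
    return E('z',q[0])*E('y',q[1]+q[2])*E('z',s4*q[3])*E('y',q[4])*E('z',s4*q[5]+c)
for s4 in (1,-1):
    for c in (90,-90): print(s4,c,[np.degrees((R_(q,s4,c).inv()*Ro.from_matrix(R)).magnitude()).round(2) for (q,_),R in zip(data,Rs)])
def fk(q,P):
    h,a,L2,e,L3,d6=P; q0,q1,q2=np.radians(q[:3]); 
    r=a+L2*np.sin(q1)+e*np.cos(q1+q2)+L3*np.sin(q1+q2); z=h+L2*np.cos(q1)-e*np.sin(q1+q2)+L3*np.cos(q1+q2)
    return np.array([r*np.cos(q0),r*np.sin(q0),z])
def res(P): return np.concatenate([(fk(q,P)+P[5]*R[:,2]-p)*1000 for (q,p),R in zip(data,Rs)]+[(np.array(P)-[.35,0,.4,0,.45,.1])*.5])
f=least_squares(res,[.35,0,.4,0,.45,.1]);print(f.x,f.fun.round(2))
```

```text
5.25 [ 0.4551972  -0.23984759  0.31252585] [-0.36053548 -0.76530262 -3.35048678] [ 0.02450527  0.62405479 -0.08060087] [-32.2069499   13.39902802 119.75713232  28.5008889   28.19474624
 -55.30478744]
1 90 [np.float64(0.01), np.float64(0.04), np.float64(0.0)]
1 -90 [np.float64(180.0), np.float64(179.97), np.float64(180.0)]
-1 90 [np.float64(0.28), np.float64(69.99), np.float64(64.44)]
-1 -90 [np.float64(179.72), np.float64(117.37), np.float64(122.22)]
[ 0.30792474 -0.00272159  0.56746468  0.06353106  0.49973969  0.1758255 ] [-1.38 -0.49  0.    0.02  0.02 -0.01 -0.01 -0.02  0.01 -0.02 -0.    0.08
  0.03  0.02  0.04]
```

```bash
cat >> h.py <<'E'
from scipy.optimize import least_squares
P=[.3079,-.0027,.5675,.0635,.4997,.1758]
LO=np.array([-150.9,-52.94,3.33,-74.26,0,-172.89]);HI=np.array([150.9,120.26,152.33,254.26,154.13,172.89])
def FK(q):
    E=lambda a,x:Ro.from_euler(a,x,degrees=True)
    R=(E('z',q[0])*E('y',q[1]+q[2])*E('z',q[3])*E('y',q[4])*E('z',q[5]+90)).as_matrix()
    h,a,L2,e,L3,d6=P; q0,q1,q2=np.radians(q[:3])
    r=a+L2*np.sin(q1)+e*np.cos(q1+q2)+L3*np.sin(q1+q2); z=h+L2*np.cos(q1)-e*np.sin(q1+q2)+L3*np.cos(q1+q2)
    return np.array([r*np.cos(q0),r*np.sin(q0),z])+d6*R[:,2],R
def IK(p,R,q0):
    def f(q):
        pp,RR=FK(q); return np.r_[(pp-p)*10,Ro.from_matrix(RR@R.T).as_rotvec()*3]
    s=least_squares(f,np.clip(q0,LO+.1,HI-.1),bounds=(LO,HI)); return s.x,np.abs(s.fun).max()
BOWL=np.array([.533,.216])
def tcp(lip,yaw,tip):
    T=Ro.from_euler('ZY',[yaw,tip],degrees=True); return lip+T.apply([-.2185,0,.1865]),Rg(yaw,tip)
E
python3 - <<'E'
from h import *
qs=robot.get_state()['q']; p0,R0=np.array([.4552,-.2398,.3625]),Rg()
for yaw in (22,40,55,70):
    D=np.array([np.cos(np.radians(yaw)),np.sin(np.radians(yaw))]); lip=np.r_[BOWL-.025*D,.17]
    q=qs;print('yaw',yaw)
    pe,_=tcp(lip,yaw,0)
    for k in np.linspace(0,1,7):
        q,e=IK(p0+(pe-p0)*k,Rg(yaw*k),q)
    print(' lvl',pe.round(3),q.round(0),round(e,4))
    for tip in range(15,91,15):
        l=lip-[0,0,.03*min(tip/45,1)];p,R=tcp(l,yaw,tip);q,e=IK(p,R,q);print(' ',tip,p.round(3),q.round(0),round(e,4))
E
```

```text
yaw 22
 lvl [0.307 0.125 0.357] [ 22. -10. 137.  -0.  28.   0.] 0.0
  15 [0.359 0.146 0.397] [ 22.  -4. 124.  -0.  50.   0.] 0.0
  30 [0.421 0.171 0.421] [ 22.   5. 111.   0.  69.   0.] 0.0
  45 [0.489 0.198 0.426] [22. 16. 98.  0. 86.  0.] 0.0
  60 [0.558 0.226 0.422] [ 22.  28.  84.   0. 103.   0.] 0.0
  75 [0.624 0.253 0.399] [ 22.  40.  70.   0. 120.   0.] 0.0
  90 [0.683 0.276 0.359] [ 22.  52.  57.   0. 136.   0.] 0.0
yaw 40
 lvl [0.346 0.059 0.357] [  2.  -6. 134.  27.  35. -57.] 0.0
  15 [0.389 0.095 0.397] [ 12.  -2. 123.   6.  51. -32.] 0.0
  30 [0.44  0.138 0.421] [ 18.   6. 110.  -2.  69. -21.] 0.0
  45 [0.497 0.185 0.426] [ 22.  16.  98.  -6.  85. -16.] 0.0
  60 [0.554 0.234 0.422] [ 25.  27.  85.  -9. 102. -14.] 0.0
  75 [0.609 0.279 0.399] [ 27.  39.  72. -11. 118. -14.] 0.0
  90 [0.657 0.32  0.359] [ 28.  51.  59. -14. 133. -15.] 0.0
yaw 55
 lvl [0.393 0.017 0.357] [ -7.   0. 128.  32.  44. -84.] 0.0
  15 [0.425 0.062 0.397] [  5.   1. 119.   9.  54. -55.] 0.0
  30 [0.464 0.117 0.421] [ 15.   7. 109.  -3.  68. -38.] 0.0
  45 [0.506 0.177 0.426] [ 23.  16.  98. -11.  83. -29.] 0.0
  60 [0.549 0.238 0.422] [ 28.  26.  86. -15.  99. -25.] 0.0
  75 [0.59  0.297 0.399] [ 31.  37.  75. -20. 114. -24.] 0.0
  90 [0.626 0.348 0.359] [ 34.  49.  64. -25. 128. -25.] 0.0
yaw 70
 lvl [ 0.45  -0.013  0.356] [ -11.    8.  120.   32.   53. -100.] 0.0
  15 [0.469 0.04  0.397] [  1.   6. 114.  11.  57. -74.] 0.0
  30 [0.492 0.102 0.421] [ 13.   9. 106.  -5.  67. -55.] 0.0
  45 [0.517 0.171 0.426] [ 23.  16.  98. -15.  80. -43.] 0.0
  60 [0.542 0.242 0.422] [ 30.  25.  89. -22.  95. -36.] 0.0
  75 [0.567 0.309 0.399] [ 35.  35.  79. -27. 108. -33.] 0.0
  90 [0.588 0.368 0.358] [ 39.  45.  70. -33. 121. -33.] 0.0
```

>>> {"fn": "jog_arm", "kwargs": {
  "increments": [
    [[-0.0011,0.003,0.002],[0,0,0.007]],
    [[-0.0022,0.006,0.004],[0,0,0.014]],
    [[-0.0033,0.009,0.006],[0,0,0.021]],
    [[-0.0044,0.012,0.008],[0,0,0.028]],
    [[-0.0055,0.015,0.008],[0,0,0.035]],
    [[-0.0055,0.015,0.008],[0,0,0.035]],
    [[-0.0055,0.015,0.006],[0,0,0.035]],
    [[-0.0055,0.015,0.004],[0,0,0.035]],
    [[-0.0055,0.015,0.003],[0,0,0.035]],
    [[-0.0055,0.015,0.001],[0,0,0.035]]
  ]
}}

```text
time_s: 6.25
ee_pos: [0.4107, -0.1186, 0.362]
tool_rot: [[-0.279, 0.87, 0.407], [0.96, 0.253, 0.118], [-0.001, 0.424, -0.906]]
wrist_force: [0.1, -0.4, -2.5]
grip_width: 0.0108
grasp_force: 97.5
```

>>> {"fn": "jog_arm", "kwargs": {
  "increments": [
    [[-0.0055,0.015,0],[0,0,0.035]],
    [[-0.0055,0.015,0],[0,0,0.035]],
    [[-0.0055,0.015,0],[0,0,0.035]],
    [[-0.0055,0.015,0],[0,0,0.035]],
    [[-0.0055,0.015,0],[0,0,0.035]],
    [[-0.0055,0.015,0],[0,0,0.035]],
    [[-0.0055,0.013,0],[0,0,0.035]],
    [[-0.0044,0.011,0],[0,0,0.03]],
    [[-0.003,0.008,0],[0,0,0.02]],
    [[-0.002,0.004,0],[0,0,0.01]]
  ]
}}

```text
time_s: 7.25
ee_pos: [0.363, 0.0068, 0.3616]
tool_rot: [[-0.554, 0.754, 0.353], [0.833, 0.502, 0.234], [-0.0, 0.423, -0.906]]
wrist_force: [-0.6, 0.3, -3.1]
grip_width: 0.0106
grasp_force: 97.5
```

Run:
```python
from h import *
yaw=40;D=np.array([np.cos(np.radians(yaw)),np.sin(np.radians(yaw))]); lip=np.r_[BOWL-.025*D,.175]
s=robot.get_state();print(s['time_s'],s['ee_pos'],s['wrist_force'],s['q'].round(1))
p,R=tcp(lip,yaw,0);print(p,plan(p,R,s))
d=grab('scene');cv2.imwrite('pics/s2.png',d['image'][130:330,130:400].repeat(2,0).repeat(2,1))
```

```text
7.25 [0.36301677 0.00684996 0.36161361] [-0.61169715  0.32643738 -3.12602916] [ -6.5  -5.5 132.5  27.3  36.4 -59.9]
[0.34646818 0.05948122 0.3615    ] (array([-0.0165,  0.0526, -0.0001]), array([-0.0002,  0.0008,  0.1112]))
```

View pics/s2.png

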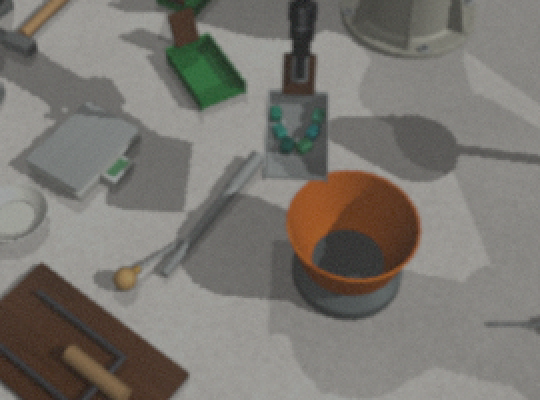

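All six lumps ride in the tray (crop 290,128), just short of the rim. Next I'll slide in over the mouth.

>>> {"fn": "jog_arm", "kwargs": {
  "increments": [
    [[-0.001,0.003,0],[0,0,0.007]],
    [[-0.0023,0.0075,0],[0,0,0.015]],
    [[-0.0033,0.0105,0],[0,0,0.022]],
    [[-0.0033,0.0105,0],[0,0,0.022]],
    [[-0.0033,0.0105,0],[0,0,0.022]],
    [[-0.0023,0.0075,0],[0,0,0.016]],
    [[-0.001,0.003,0],[0,0,0.007]],
    [[0,0,0],[0,0,0]]
  ]
}}

```text
time_s: 8.1
ee_pos: [0.3468, 0.0589, 0.3617]
tool_rot: [[-0.642, 0.695, 0.325], [0.767, 0.582, 0.271], [-0.0, 0.423, -0.906]]
wrist_force: [0.9, -0.5, -3.7]
grip_width: 0.0109
grasp_force: 97.6
```

Run:
```python
from h import *
yaw=40;D=np.array([np.cos(np.radians(yaw)),np.sin(np.radians(yaw))])
s=robot.get_state();print(s['ee_pos'],np.linalg.norm(s['wrist_force']))
w=np.radians([-np.sin(np.radians(yaw)),0,0]) 
pp=s['ee_pos']
for tip in range(3,79,3):
    lip=np.r_[BOWL-.025*D,.175-.035*min(tip/36,1)]
    p,R=tcp(lip,yaw,tip);print(tip,(p-pp).round(4));pp=p
print('w/3deg',np.radians(3)*np.array([-D[1],D[0]]))
```

```text
[0.34676526 0.05888217 0.3616847 ] 3.875966383651397
3 [0.0074 0.0071 0.0081]
6 [0.0081 0.0068 0.0077]
9 [0.0086 0.0072 0.0072]
12 [0.009  0.0075 0.0066]
15 [0.0093 0.0078 0.0059]
18 [0.0097 0.0081 0.0053]
21 [0.01   0.0084 0.0046]
24 [0.0103 0.0086 0.0039]
27 [0.0105 0.0088 0.0032]
30 [0.0108 0.009  0.0025]
33 [0.011  0.0092 0.0017]
36 [0.0111 0.0093 0.001 ]
39 [0.0113 0.0095 0.0031]
42 [0.0114 0.0095 0.0024]
45 [0.0115 0.0096 0.0016]
48 [0.0115 0.0097 0.0008]
51 [0.0115 0.0097 0.    ]
54 [ 0.0115  0.0097 -0.0008]
57 [ 0.0115  0.0096 -0.0016]
60 [ 0.0114  0.0095 -0.0023]
63 [ 0.0113  0.0095 -0.0031]
66 [ 0.0111  0.0093 -0.0039]
69 [ 0.011   0.0092 -0.0046]
72 [ 0.0108  0.009  -0.0054]
75 [ 0.0105  0.0088 -0.0061]
78 [ 0.0103  0.0086 -0.0068]
w/3deg [-0.03365628  0.04010999]
```

>>> {"fn": "jog_arm", "kwargs": {
  "increments": [
    [[0.0074,0.0071,0.0081],[-0.0337,0.0401,0]],
    [[0.0081,0.0068,0.0077],[-0.0337,0.0401,0]],
    [[0.0086,0.0072,0.0072],[-0.0337,0.0401,0]],
    [[0.009,0.0075,0.0066],[-0.0337,0.0401,0]],
    [[0.0093,0.0078,0.0059],[-0.0337,0.0401,0]],
    [[0.0097,0.0081,0.0053],[-0.0337,0.0401,0]],
    [[0.0203,0.017,0.0085],[-0.0673,0.0802,0]],
    [[0.0213,0.0178,0.0057],[-0.0673,0.0802,0]],
    [[0.0221,0.0185,0.0027],[-0.0673,0.0802,0]],
    [[0.0113,0.0095,0.0031],[-0.0337,0.0401,0]]
  ]
}}

```text
time_s: 9.1
ee_pos: [0.4761, 0.1672, 0.4224]
tool_rot: [[-0.642, 0.744, -0.185], [0.767, 0.622, -0.158], [-0.002, -0.243, -0.97]]
wrist_force: [0.1, -0.6, -3.2]
grip_width: 0.0112
grasp_force: 97.9
```

>>> {"fn": "jog_arm", "kwargs": {
  "increments": [
    [[0,0,0],[0,0,0]],
    [[0,0,0],[0,0,0]],
    [[0,0,0],[0,0,0]],
    [[0.0114,0.0095,0.0024],[-0.0337,0.0401,0]],
    [[0.0115,0.0096,0.0016],[-0.0337,0.0401,0]],
    [[0.0115,0.0097,0.0008],[-0.0337,0.0401,0]],
    [[0.0115,0.0097,0],[-0.0337,0.0401,0]],
    [[0.0115,0.0097,-0.0008],[-0.0337,0.0401,0]],
    [[0.0115,0.0096,-0.0016],[-0.0337,0.0401,0]],
    [[0.0114,0.0095,-0.0023],[-0.0337,0.0401,0]]
  ]
}}

```text
time_s: 10.1
ee_pos: [0.5542, 0.2327, 0.4232]
tool_rot: [[-0.642, 0.629, -0.438], [0.767, 0.525, -0.369], [-0.002, -0.573, -0.82]]
wrist_force: [0.6, -0.1, -2.3]
grip_width: 0.0107
grasp_force: 98.2
```

>>> {"fn": "jog_arm", "kwargs": {
  "increments": [
    [[0.0113,0.0095,-0.0031],[-0.0337,0.0401,0]],
    [[0.0111,0.0093,-0.0039],[-0.0337,0.0401,0]],
    [[0.011,0.0092,-0.0046],[-0.0337,0.0401,0]],
    [[0.0108,0.009,-0.0054],[-0.0337,0.0401,0]],
    [[0.0105,0.0088,-0.0061],[-0.0337,0.0401,0]],
    [[0,0,0],[0,0,0]],
    [[0,0,0],[0,0,0]],
    [[0,0,0],[0,0,0]],
    [[0,0,0],[0,0,0]],
    [[0,0,0],[0,0,0]]
  ]
}}

```text
time_s: 11.1
ee_pos: [0.6087, 0.2787, 0.4003]
tool_rot: [[-0.643, 0.495, -0.585], [0.766, 0.412, -0.493], [-0.003, -0.765, -0.644]]
wrist_force: [-0.0, -0.2, -1.5]
grip_width: 0.0109
grasp_force: 98.4
```

Run:
```python
from h import *
s=robot.get_state();R=np.array(s['tool_rot']);T=R@Rg().T
print(s['time_s'],s['ee_pos'],s['wrist_force'],s['q'].round(1),'lip',s['ee_pos']+T@[.2185,0,-.1865],'tip',np.degrees(np.arccos(T[2,2])))
a=grab('scene')['image'][180:330,200:400];b=grab('top')['image'][110:260,100:300]
cv2.imwrite('pics/s3.png',cv2.resize(np.hstack([a,b]),None,fx=2,fy=2))
```

```text
11.1 [0.60866319 0.27867639 0.40030696] [-0.04783839 -0.18978199 -1.47749758] [ 27.   38.4  72.3 -11.4 118.  -13.7] lip [0.51486262 0.19900862 0.14073231] tip 74.88338008773479
```

View pics/s3.png

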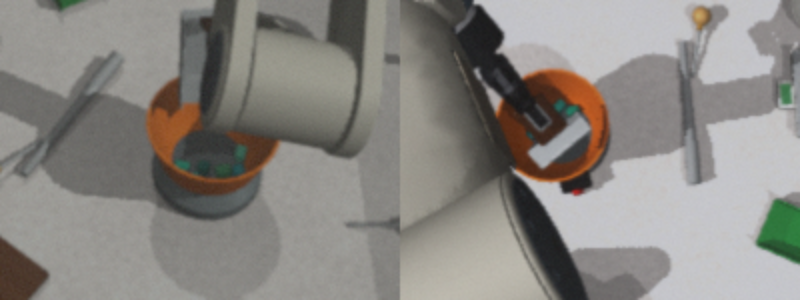

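The lumps lie on the bowl floor (scene crop 180-240,165). I'll untip along the same path and check that the tray is empty before leaving.

Run:
```python
from h import *
yaw=40;D=np.array([np.cos(np.radians(yaw)),np.sin(np.radians(yaw))])
pp=robot.get_state()['ee_pos']
for tip in list(range(70,-1,-5)):
    lip=np.r_[BOWL-.025*D,.180-.04*min(tip/50,1)]
    p,R=tcp(lip,yaw,tip);print(tip,(p-pp).round(4).tolist());pp=p
print(np.radians(5)*np.array([D[1],-D[0]]))
```

```text
70 [-0.0179, -0.0143, 0.0091]
65 [-0.0183, -0.0153, 0.0077]
60 [-0.0187, -0.0157, 0.0056]
55 [-0.019, -0.016, 0.0035]
50 [-0.0192, -0.0161, 0.0013]
45 [-0.0192, -0.0161, 0.0031]
40 [-0.0191, -0.016, 0.0009]
35 [-0.0188, -0.0158, -0.0012]
30 [-0.0184, -0.0154, -0.0033]
25 [-0.0178, -0.0149, -0.0054]
20 [-0.0171, -0.0144, -0.0074]
15 [-0.0163, -0.0137, -0.0093]
10 [-0.0153, -0.0129, -0.0111]
5 [-0.0143, -0.012, -0.0128]
0 [-0.0131, -0.011, -0.0143]
[ 0.0560938  -0.06684999]
```

>>> {"fn": "jog_arm", "kwargs": {
  "increments": [
    [[-0.0179,-0.0143,0.0091],[0.0561,-0.0668,0]],
    [[-0.0183,-0.0153,0.0077],[0.0561,-0.0668,0]],
    [[-0.0187,-0.0157,0.0056],[0.0561,-0.0668,0]],
    [[-0.019,-0.016,0.0035],[0.0561,-0.0668,0]],
    [[-0.0192,-0.0161,0.0013],[0.0561,-0.0668,0]],
    [[-0.0192,-0.0161,0.0031],[0.0561,-0.0668,0]],
    [[-0.0191,-0.016,0.0009],[0.0561,-0.0668,0]],
    [[-0.0188,-0.0158,-0.0012],[0.0561,-0.0668,0]]
  ]
}}

```text
time_s: 12.0
ee_pos: [0.4576, 0.153, 0.43]
tool_rot: [[-0.642, 0.756, -0.129], [0.767, 0.632, -0.111], [-0.002, -0.17, -0.986]]
wrist_force: [-0.5, -0.1, -1.6]
grip_width: 0.011
grasp_force: 98.5
```

>>> {"fn": "jog_arm", "kwargs": {
  "increments": [
    [[-0.0184,-0.0154,-0.0033],[0.0561,-0.0668,0]],
    [[-0.0178,-0.0149,-0.0054],[0.0561,-0.0668,0]],
    [[-0.0171,-0.0144,-0.0074],[0.0561,-0.0668,0]],
    [[-0.0163,-0.0137,-0.0093],[0.0561,-0.0668,0]],
    [[-0.0153,-0.0129,-0.0111],[0.0561,-0.0668,0]],
    [[-0.0143,-0.012,-0.0128],[0.0561,-0.0668,0]],
    [[-0.0131,-0.011,-0.0143],[0.0561,-0.0668,0]],
    [[0,0,0],[0,0,0]]
  ]
}}

```text
time_s: 12.8
ee_pos: [0.3433, 0.0585, 0.364]
tool_rot: [[-0.64, 0.697, 0.322], [0.768, 0.58, 0.271], [0.002, 0.421, -0.907]]
wrist_force: [0.2, -0.5, -2.2]
grip_width: 0.0107
grasp_force: 98.6
```

Run:
```python
from h import *
s=robot.get_state();R=np.array(s['tool_rot']);T=R@Rg(40).T
print(s['time_s'],s['ee_pos'],s['wrist_force'],'tilt',Ro.from_matrix(T).as_rotvec())
a=grab('scene')['image'][180:300,230:360]
cv2.imwrite('pics/s4.png',cv2.resize(a,None,fx=5,fy=5))
# for the return: above original pose
p=np.array([.4553,-.2399,.2297]);print(plan(p,Rg(),s))
```

```text
12.8 [0.34327804 0.05847841 0.36398228] [ 0.15245924 -0.54705344 -2.21480906] tilt [ 0.00041745  0.00310552 -0.00318585]
(array([ 0.112 , -0.2984, -0.1343]), array([-0.0015, -0.0028, -0.6949]))
```

View pics/s4.png

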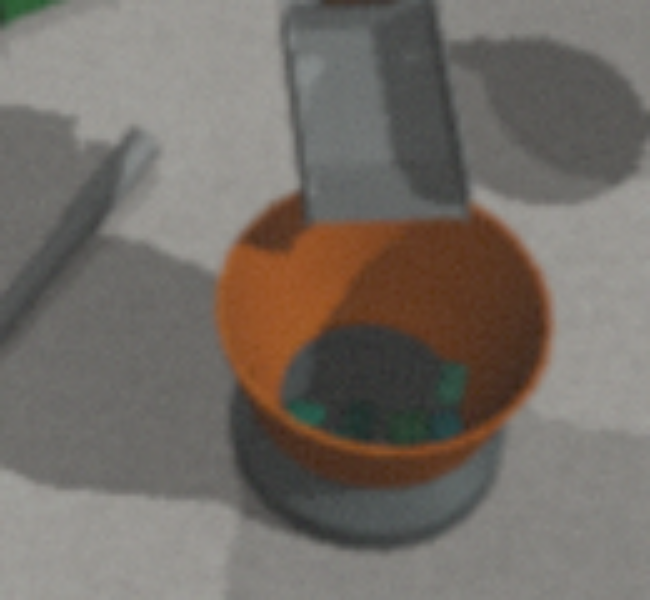

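The tray is empty and nothing lies on the table. Returning to above the scale.

>>> {"fn": "jog_arm", "kwargs": {
  "increments": [
    [[0.0021,-0.0056,0],[0,0,-0.013]],
    [[0.0049,-0.0131,0],[0,0,-0.0304]],
    [[0.007,-0.01865,0],[0,0,-0.0434]],
    [[0.007,-0.01865,0],[0,0,-0.0434]],
    [[0.007,-0.01865,0],[0,0,-0.0434]],
    [[0.007,-0.01865,0],[0,0,-0.0434]],
    [[0.007,-0.01865,0],[0,0,-0.0434]],
    [[0.007,-0.01865,0],[0,0,-0.0434]],
    [[0.007,-0.01865,-0.005],[0,0,-0.0434]],
    [[0.007,-0.01865,-0.01],[0,0,-0.0434]]
  ]
}}

```text
time_s: 13.85
ee_pos: [0.4116, -0.1096, 0.3522]
tool_rot: [[-0.299, 0.864, 0.405], [0.954, 0.272, 0.125], [-0.002, 0.423, -0.906]]
wrist_force: [0.2, -0.3, -3.0]
grip_width: 0.0111
grasp_force: 98.7
```

>>> {"fn": "jog_arm", "kwargs": {
  "increments": [
    [[0.007,-0.01865,-0.015],[0,0,-0.0434]],
    [[0.007,-0.01865,-0.015],[0,0,-0.0434]],
    [[0.007,-0.01865,-0.015],[0,0,-0.0434]],
    [[0.007,-0.01865,-0.015],[0,0,-0.0434]],
    [[0.007,-0.01865,-0.01],[0,0,-0.0434]],
    [[0.007,-0.01865,-0.008],[0,0,-0.0434]],
    [[0.0049,-0.0131,-0.005],[0,0,-0.0304]],
    [[0.0021,-0.0056,-0.002],[0,0,-0.013]],
    [[0,0,0],[-0.0015,-0.0028,0]],
    [[0,0,0],[0,0,0]]
  ]
}}

```text
time_s: 14.85
ee_pos: [0.4584, -0.2386, 0.2661]
tool_rot: [[-0.003, 0.905, 0.425], [1.0, 0.003, -0.0], [-0.002, 0.425, -0.905]]
wrist_force: [-1.2, 0.3, -2.3]
grip_width: 0.0111
grasp_force: 98.5
```

Run:
```python
from h import *
s=robot.get_state();p=np.array([.4553,-.2399,.2297]);print(s['time_s'],s['wrist_force'],plan(p,Rg(),s),s['ee_pos'])
d=grab('wrist');p=cloud(d).reshape(-1,3)
dz=s['ee_pos'][2]-.2297;print('dz',dz)
p=p[(abs(p[:,1]+.238)<.08)&(p[:,0]>.50)&(p[:,0]<.70)]
w=p[(abs(p[:,2]-.0575-dz)<.004)&(p[:,0]>.55)&(p[:,0]<.66)]
for a in (w[w[:,1]<-.265],w[w[:,1]>-.215]): print(len(a),np.polyfit(a[:,0]-.6,a[:,1],1))
w=p[(abs(p[:,1]+.281)<.008)&(p[:,2]>.05+dz)&(p[:,2]<.066+dz)]
print('wall pitch',np.polyfit(w[:,0]-.6,w[:,2],1))
```

```text
14.85 [-1.1557795   0.31395984 -2.31965492] (array([-0.0031, -0.0013, -0.0364]), array([ 0.0016,  0.0027, -0.0026])) [ 0.45844449 -0.23860673  0.2660952 ]
dz 0.03639519629783047
642 [ 0.00432186 -0.2794919 ]
823 [-1.03038302e-04 -1.96949373e-01]
wall pitch [-0.00051831  0.09228533]
```

>>> {"fn": "jog_arm", "kwargs": {
  "increments": [
    [[-0.0008,-0.0003,-0.004],[0.0016,0.0027,-0.0026]],
    [[-0.0008,-0.0004,-0.006],[0,0,0]],
    [[-0.0008,-0.0003,-0.006],[0,0,0]],
    [[-0.0007,-0.0003,-0.006],[0,0,0]],
    [[0,0,-0.004],[0,0,0]],
    [[0,0,-0.003],[0,0,0]],
    [[0,0,-0.002],[0,0,0]],
    [[0,0,0],[0,0,0]],
    [[0,0,0],[0,0,0]]
  ]
}}

```text
time_s: 15.8
ee_pos: [0.4554, -0.2404, 0.2349]
tool_rot: [[0.001, 0.906, 0.423], [1.0, -0.001, -0.001], [-0.0, 0.423, -0.906]]
wrist_force: [-0.9, 0.2, -1.4]
grip_width: 0.0107
grasp_force: 98.6
```

Run:
```python
from h import *
s=robot.get_state();p=np.array([.4553,-.2399,.2297]);print(s['time_s'],s['wrist_force'],s['torque'],plan(p,Rg(),s))
```

```text
15.8 [-0.88930284  0.18289517 -1.41948095] [-1.57574194e-02  4.57696124e-01  1.42319723e-04] (array([-0.0001,  0.0005, -0.0052]), array([0.0004, 0.0002, 0.0011]))
```

>>> {"fn": "jog_arm", "kwargs": {
  "increments": [
    [[0,0,-0.001],[0,0,0]],
    [[0,0,-0.001],[0,0,0]],
    [[0,0,-0.0005],[0,0,0]],
    [[0,0,-0.0005],[0,0,0]],
    [[0,0,-0.0005],[0,0,0]],
    [[0,0,-0.0005],[0,0,0]],
    [[0,0,-0.0005],[0,0,0]],
    [[0,0,0],[0,0,0]],
    [[0,0,0],[0,0,0]]
  ]
}}

```text
time_s: 16.7
ee_pos: [0.4554, -0.2404, 0.2305]
tool_rot: [[0.001, 0.906, 0.423], [1.0, -0.001, -0.001], [-0.001, 0.423, -0.906]]
wrist_force: [-0.5, 0.6, 0.3]
grip_width: 0.0108
grasp_force: 99.0
```

>>> {"fn": "jog_arm", "kwargs": {
  "increments": [
    [[0,0,-0.0004],[0,0,0]],
    [[0,0,-0.0004],[0,0,0]],
    [[0,0,0],[0,0,0]],
    [[0,0,0],[0,0,0]]
  ]
}}

```text
time_s: 17.1
ee_pos: [0.4554, -0.2404, 0.2297]
tool_rot: [[0.001, 0.906, 0.423], [1.0, -0.001, -0.001], [-0.001, 0.423, -0.906]]
wrist_force: [-1.2, 0.7, 2.7]
grip_width: 0.0108
grasp_force: 99.5
```

The pan carries the tray, at about 4 N. I'll ease up 0.6 mm and open slowly.

>>> {"fn": "jog_arm", "kwargs": {
  "increments": [
    [[0,0,0.0003],[0,0,0]],
    [[0,0,0.0003],[0,0,0]],
    [[0,0,0],[0,0,0]],
    [[0,0,0],[0,0,0]]
  ],
  "newtons": 20
}}

```text
time_s: 17.5
ee_pos: [0.4554, -0.2404, 0.2302]
tool_rot: [[0.001, 0.906, 0.423], [1.0, -0.001, -0.001], [-0.0, 0.423, -0.906]]
wrist_force: [-0.5, 1.1, 0.3]
grip_width: 0.011
grasp_force: 99.2
```

>>> {"fn": "jog_arm", "kwargs": {
  "increments": [
    [[0,0,0],[0,0,0]],
    [[0,0,0],[0,0,0]],
    [[0,0,0],[0,0,0]],
    [[0,0,0],[0,0,0]],
    [[0,0,0],[0,0,0]],
    [[0,0,0],[0,0,0]],
    [[0,0,0],[0,0,0]],
    [[0,0,0],[0,0,0]],
    [[0,0,0],[0,0,0]],
    [[0,0,0],[0,0,0]]
  ],
  "jaw": 0.9
}}

```text
time_s: 18.5
ee_pos: [0.4553, -0.2404, 0.2302]
tool_rot: [[0.001, 0.906, 0.423], [1.0, -0.001, -0.001], [-0.0, 0.423, -0.906]]
wrist_force: [1.0, -0.6, 1.0]
grip_width: 0.0768
grasp_force: 0.0
```

Retreat along the slope.

>>> {"fn": "jog_arm", "kwargs": {
  "increments": [
    [[-0.0042,0,0.0091],[0,0,0]],
    [[-0.0042,0,0.0091],[0,0,0]],
    [[-0.0042,0,0.0091],[0,0,0]],
    [[-0.0042,0,0.0091],[0,0,0]],
    [[-0.0042,0,0.0091],[0,0,0]],
    [[-0.0042,0,0.0091],[0,0,0]],
    [[-0.0042,0,0.0091],[0,0,0]],
    [[-0.0042,0,0.0091],[0,0,0]],
    [[-0.0042,0,0.0091],[0,0,0]],
    [[-0.0042,0,0.0091],[0,0,0]]
  ]
}}

```text
time_s: 19.5
ee_pos: [0.4129, -0.2404, 0.322]
tool_rot: [[0.001, 0.906, 0.423], [1.0, -0.001, -0.001], [-0.0, 0.423, -0.906]]
wrist_force: [-0.2, -0.3, 0.3]
grip_width: 0.0766
grasp_force: 0.0
```

>>> {"fn": "jog_arm", "kwargs": {
  "increments": [
    [[0,0,0],[0,0,0]],
    [[0,0,0],[0,0,0]],
    [[0,0,0],[0,0,0]]
  ]
}}

```text
time_s: 19.8
ee_pos: [0.4133, -0.2403, 0.3209]
tool_rot: [[0.001, 0.906, 0.422], [1.0, -0.001, -0.001], [-0.0, 0.422, -0.906]]
wrist_force: [0.9, -0.2, 0.4]
grip_width: 0.0768
grasp_force: 0.0
```

Run:
```python
from h import *
d=grab('wrist');p=cloud(d).reshape(-1,3);q=p[(abs(p[:,1]+.238)<.08)&(p[:,0]>.50)&(p[:,0]<.70)]
w=q[(abs(q[:,2]-.0575)<.004)&(q[:,0]>.55)&(q[:,0]<.66)]
for a in (w[w[:,1]<-.265],w[w[:,1]>-.215]): print(len(a),np.polyfit(a[:,0]-.6,a[:,1],1),np.polyfit(a[:,0]-.6,a[:,2],1))
g=q[(q[:,2]>.105)&(q[:,2]<.115)&(q[:,0]<.53)];print(cv2.minAreaRect(g[:,:2].astype(np.float32)*1000))
cv2.imwrite('pics/e.png',np.hstack([d['image'][:,:384],grab('scene')['image'][130:,130:400].repeat(1,0)]) if 0 else d['image'])
s=grab('scene')['image'][190:290,240:360];cv2.imwrite('pics/e.png',np.hstack([cv2.resize(d['image'],(400,300)),cv2.resize(s,(360,300))]))
```

```text
418 [ 0.00435904 -0.28134248] [0.00102693 0.05815072]
346 [-0.00611196 -0.1991758 ] [0.00099062 0.0591797 ]
((514.018310546875, -240.693603515625), (45.4094352722168, 11.746167182922363), 89.48187255859375)
```

View pics/e.png

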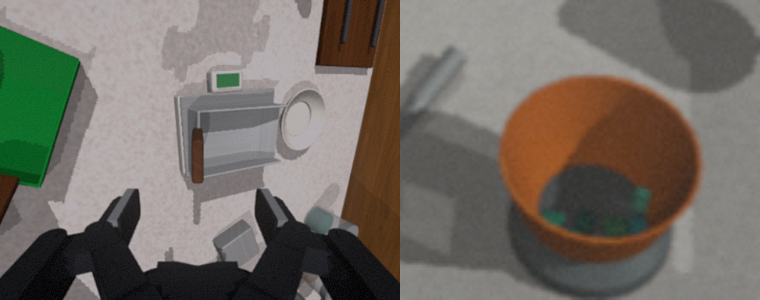

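The empty tray stands level, within 1 mm of its original spot, at (235,140) in the left half. At least five lumps are visible in the bowl; the near wall could hide the sixth. Nothing lies on the bench.

```bash
python3 -c "
from workcell import robot
print(robot.close_job())"
```

```text
the job is handed in; nothing more can be done
None
```

I tipped the lumps into the bowl, set the empty tray back level on the scale within about 1 mm of where it stood, let go, and handed the job in; no verdict came back, and only five of the six lumps were clearly visible in the bowl, though the tray was empty and I saw no spill.

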